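# Sort the sewing notions and hold the self-closing tray out at the mark

## Robot

A 7-joint arm with a two-finger parallel gripper is mounted at the origin on a cart in front of the work surface, level with it; the furniture and walls round the work are solid. World frame = base frame: x ahead of the robot, y to its left, z up, the work surface at z = 0. Lengths are in m, angles in rad, forces in N, time in s.
With the tool pointing down it reaches from about 0.4 to 0.875 m from the base axis. Payload 19.3 kg.
Tool frame: the origin (TCP) lies where the fingers leave the gripper's body, on its centre line; the fingertips stand bot.tip_reach ahead of it and the grasp point (between the pads) lies 54 mm ahead of it (bot.tip_reach is the distance from the TCP to the fingertips, in m); z points along the fingers, y is the line along which they close (so a half turn about z gives the same grasp; the last joint's range is limited). The gripper opens to 85 mm and grips with 20 to 120 N. Pads are 22 mm wide; open, the fingers measure 114 mm over their backs; the gripper's body (76 mm by 85 mm) begins 54 mm behind the grasp point. The pads swing forward as they close: fully open they stand 13 mm farther back than shut.
Start: joints at [-1.237, 0.521, -0.036, 1.599, 0.021, 1.021, -0.113], TCP at [0.246, 0.575, 0.304] pointing down, gripper open.
Joint ranges: [-2.91, 2.91], [-0.3, 2.13], [-1.5, 1.42], [0.17, 2.43], [-1.26, 4.41], [0.16, 1.93], [-2.52, 2.52]. Speed limits (rad/s): [1.89, 1.89, 2.39, 2.39, 3.01, 3.01, 3.01].

## Interface

Orientations are given as [roll, pitch, yaw] about the fixed x, y, z axes, in that order (R = Rz(yaw) Ry(pitch) Rx(roll)).
In Python, from workcell import bot gives the robot as it stands. The module is installed in compiled form; this text tells all that it offers.
- The arm moves only by the shell command python3 -m jog 'ROWS' [FORCE]. ROWS is JSON, a list that holds one entry, the list of rows, each a list of 7 numbers: the shift along the tool's x, y, z in mm, then the turn, a rotation vector about the tool's x, y, z in rad, then the opening, from 0 (shut) to 1 (fully open). In form: [[[tx, ty, tz, wx, wy, wz, fingers], ...]]. A call has 1 to 5 rows; each row shifts and turns the commanded pose from where the row before left it, along the tool's axes as they then stand; what a row does not reach is not made up. A row lasts 1/10 s, in which the tool goes at most 50 mm and 8.59 degrees, less where a joint would pass 70% of its speed; a pose out of reach is approached as far as the arm can. A call is refused whole if a number of a shift passes 50 or a number of a turn 0.15, either way. A call with a gripper value outside its range is refused whole. The fingers move at their own pace and stop on an object; FORCE is the grip in N (left out, the last holds). Time passes only in rows, so rows that do not move let the fingers close. It gives the time, the measured TCP pose, the force, the opening and the grip force at its end, in the units of the state.
- bot.observe(): the state, without advancing time (a new reading comes with each control period).
- bot.grab_frame(name): name is "side" or "top"; returns a dict with "img" (480x640x3 uint8, red, green, blue), "intrinsics" (3x3 intrinsics, pixels), "R" (3x3) and "t" (3): a world point X has camera coordinates R X + t. Camera axes: x right, y down, z forward; pixel columns grow to the right and rows downward; lengths in m; the calibration is good to about 2 mm. A picture is of the moment at which its call begins. There is no depth.
- bot.job_done(): hands the job in; it is judged then, once.
Trained networks look in a picture, given as the dict that the camera call returned (one of the last four; its "shot" number tells which), for a name from the list of things; names that differ only in an ending like _2 or _b are one class to them, and where a whole thing is asked for, a point or a joint stands for the part that bears it (a point fixed in the world has none). Each returns a list of dicts, best first, with "conf" (0 to 1); they miss things now and then, are a little off and sometimes report something else, mostly with a low value. They report only what shows in the picture. A call takes as long as a camera call. They do not tell look-alikes from the thing itself.
- bot.trace(query, picture): "region" (480x640 bool, what is visible of it).
- bot.spot_point(query, picture): "xyz" ([x, y, z] in m, in world coordinates, good to about 4 mm: a listed point, or the origin of a listed thing).
The state is a dict: "clock": time; "qpos": joint angles; "qd": joint speeds; "joint_efforts": joint torques, N m; "position": TCP position; "tool_rot": TCP orientation; "force": force on the tool from outside, world axes, zero at the start; "moment": the same for the moment, N m; "grip_width": finger opening in m; "finger_force": force on a finger pad.
Only numpy, scipy, OpenCV 4.12 (cv2) and the standard library are available. Lean on these libraries where they do the work, as an engineer would, in place of code of your own. Each camera call takes 0.05 s, during which the arm holds its last target. There are 200 camera calls.

## Task

Put the two loose thread spools and the loose clothes peg lying on the worktop into the front bins of the self-closing tray, each into the bin that already has one of its kind. Then pull the tray out by its handle against its spring until its pointer stands level with the black clip on the rail, and finish still holding it there so that the bobbins at the back can be reached; it slides shut if let go. Leave the other things on the worktop where they are.

Things in the scene. Friction and masses are not known exactly. Their poses are not given: they have to be found in the camera images.
- organiser: low organiser fixed to the worktop, 230 mm long, 240 mm wide; grey base plate with two white side rails (tops 36 mm above the worktop) and a white hood (top 72 mm) over its rear half; origin at the centre of its underside; its -x points out of the front (the way the tray pulls, towards the robot), y to its left, z up. Right of it, from about x = 0.58 m back, stands a tall wire file rack
- tray (a joint): how far the tray is pulled out (m): 0 shut, grows as it slides along the organiser's -x, stop at 0.13; a spring pulls it shut with 3.6 N when shut, plus 60 N per m; it takes about 7 to 9 N at the clip; tray 0.6 kg
- handle (a point): middle of the tray's handle: a steel bar 12 mm thick, 120 mm long along the organiser's y, at 58 mm above the worktop, 35 mm in front of the tray's front wall and clear above it; moves with the tray. Free finger room in front, behind and above
- bin_left (a point): centre of the inner floor (13 mm above the worktop) of the tray's left front bin (organiser's +y side); moves with the tray. The wooden tray is 200 mm wide, walls 4 mm thick, their tops 41 mm above the worktop; its two front bins lie side by side, each 106 mm (x) by 94 mm (y) inside and 28 mm deep; the hood begins 60 mm behind this point when the tray is shut
- bin_right (a point): centre of the inner floor of the tray's right front bin (organiser's -y side), the same size; moves with the tray
- pointer (a point): tip of the small dark pointer on the tray's right wall, just above the right rail; moves with the tray; axes as the organiser's
- marker_clip: black clip fixed on the right rail, 12 mm wide along the rail, its top 56 mm above the worktop; origin on its middle; axes as the organiser's. It stands 50 to 90 mm in front of the pointer of the shut tray; differs from run to run
- spool_1: thread spool, a waisted cylinder 25 mm across and 50 mm tall with flat flanges, red-brown thread; 25 g, standing upright; origin at the centre of its underside
- spool_2: thread spool, a waisted cylinder 25 mm across and 50 mm tall with flat flanges, blue thread; 25 g, standing upright; origin at the centre of its underside
- peg: clothes peg, a plain bar 15 mm wide (its x), 72 mm long (its y) and 12 mm high, purple; 8 g, lying flat; origin at the centre of its underside
- sample_spool: thread spool, a waisted cylinder 25 mm across and 50 mm tall with flat flanges, pale thread; it stands 17 mm from the rear wall of one front bin (left or right by chance) and shows which bin is for spools; 25 g, standing upright; origin at the centre of its underside
- sample_peg: clothes peg, a plain bar 15 mm wide (its x), 72 mm long (its y) and 12 mm high, wood; it lies crosswise 17 mm from the rear wall of the other front bin and shows which bin is for pegs; 8 g, lying flat; origin at the centre of its underside
- glue_stick: glue stick, white, 26 mm across, 90 mm tall, standing; to be left alone; origin at its underside
- binder_clip: black binder clip, 26x32x41 mm; to be left alone; origin at its underside
- keys: bunch of keys, 104x115x8 mm, flat; to be left alone; origin at its underside
- tape_measure: yellow tape measure, 33x71x64 mm; to be left alone; origin at its underside
Not all that is in view belongs to the job. Leave any pink look-alike of the spool_1 alone.

How it is judged:
On the way, in this order (a step that is already met when the one before it is completed fails the run):
1. both spools and the peg lie in the bins of their kinds, while the tray is not yet pulled out ((((x of sample_spool in the frame of bin_left between -0.054 and 0.054 m and y of sample_spool in the frame of bin_left between -0.048 and 0.048 m and z of sample_spool in the frame of bin_left between -0.006 and 0.026 m) and (x of spool_1 in the frame of bin_left between -0.054 and 0.054 m and y of spool_1 in the frame of bin_left between -0.048 and 0.048 m and z of spool_1 in the frame of bin_left between -0.006 and 0.026 m) and (x of spool_2 in the frame of bin_left between -0.054 and 0.054 m and y of spool_2 in the frame of bin_left between -0.048 and 0.048 m and z of spool_2 in the frame of bin_left between -0.006 and 0.026 m) and (x of sample_peg in the frame of bin_right between -0.054 and 0.054 m and y of sample_peg in the frame of bin_right between -0.048 and 0.048 m and z of sample_peg in the frame of bin_right between -0.006 and 0.026 m) and (x of peg in the frame of bin_right between -0.054 and 0.054 m and y of peg in the frame of bin_right between -0.048 and 0.048 m and z of peg in the frame of bin_right between -0.006 and 0.026 m)) or ((x of sample_spool in the frame of bin_right between -0.054 and 0.054 m and y of sample_spool in the frame of bin_right between -0.048 and 0.048 m and z of sample_spool in the frame of bin_right between -0.006 and 0.026 m) and (x of spool_1 in the frame of bin_right between -0.054 and 0.054 m and y of spool_1 in the frame of bin_right between -0.048 and 0.048 m and z of spool_1 in the frame of bin_right between -0.006 and 0.026 m) and (x of spool_2 in the frame of bin_right between -0.054 and 0.054 m and y of spool_2 in the frame of bin_right between -0.048 and 0.048 m and z of spool_2 in the frame of bin_right between -0.006 and 0.026 m) and (x of sample_peg in the frame of bin_left between -0.054 and 0.054 m and y of sample_peg in the frame of bin_left between -0.048 and 0.048 m and z of sample_peg in the frame of bin_left between -0.006 and 0.026 m) and (x of peg in the frame of bin_left between -0.054 and 0.054 m and y of peg in the frame of bin_left between -0.048 and 0.048 m and z of peg in the frame of bin_left between -0.006 and 0.026 m))) and value of joint tray below 0.03 m), for 0.2 s.
2. the tray is pulled out to the clip and held there by the fingers (x of pointer in the frame of marker_clip between -0.006 and 0.006 m and velocity of joint tray between -0.01 and 0.01 m/s and contact force between the fingers and tray above 2 N), for 0.3 s.
At the end, for the whole second after the job is handed in: All three spools are in one front bin and both pegs in the other, each with the sample of its kind, inside the walls and at rest; the pointer is within 6 mm of the middle of the clip along the rail, still, and the fingers hold the tray (more than 2 N on it) (all of step 2 and (((x of sample_spool in the frame of bin_left between -0.054 and 0.054 m and y of sample_spool in the frame of bin_left between -0.048 and 0.048 m and z of sample_spool in the frame of bin_left between -0.006 and 0.026 m) and (x of spool_1 in the frame of bin_left between -0.054 and 0.054 m and y of spool_1 in the frame of bin_left between -0.048 and 0.048 m and z of spool_1 in the frame of bin_left between -0.006 and 0.026 m) and (x of spool_2 in the frame of bin_left between -0.054 and 0.054 m and y of spool_2 in the frame of bin_left between -0.048 and 0.048 m and z of spool_2 in the frame of bin_left between -0.006 and 0.026 m) and (x of sample_peg in the frame of bin_right between -0.054 and 0.054 m and y of sample_peg in the frame of bin_right between -0.048 and 0.048 m and z of sample_peg in the frame of bin_right between -0.006 and 0.026 m) and (x of peg in the frame of bin_right between -0.054 and 0.054 m and y of peg in the frame of bin_right between -0.048 and 0.048 m and z of peg in the frame of bin_right between -0.006 and 0.026 m)) or ((x of sample_spool in the frame of bin_right between -0.054 and 0.054 m and y of sample_spool in the frame of bin_right between -0.048 and 0.048 m and z of sample_spool in the frame of bin_right between -0.006 and 0.026 m) and (x of spool_1 in the frame of bin_right between -0.054 and 0.054 m and y of spool_1 in the frame of bin_right between -0.048 and 0.048 m and z of spool_1 in the frame of bin_right between -0.006 and 0.026 m) and (x of spool_2 in the frame of bin_right between -0.054 and 0.054 m and y of spool_2 in the frame of bin_right between -0.048 and 0.048 m and z of spool_2 in the frame of bin_right between -0.006 and 0.026 m) and (x of sample_peg in the frame of bin_left between -0.054 and 0.054 m and y of sample_peg in the frame of bin_left between -0.048 and 0.048 m and z of sample_peg in the frame of bin_left between -0.006 and 0.026 m) and (x of peg in the frame of bin_left between -0.054 and 0.054 m and y of peg in the frame of bin_left between -0.048 and 0.048 m and z of peg in the frame of bin_left between -0.006 and 0.026 m))) and linear speed of each of spool_1, spool_2, peg, sample_spool, sample_peg below 0.03 m/s); the arm keeps its last pose, push and grip.
It fails at once if a bystander is moved more than 30 mm (distance of any of glue_stick, binder_clip, keys, tape_measure from where it was at the start of the episode above 0.03 m).
It also fails if it takes over 72 s, if anything falls off the work surface, if the arm or the gripper's body presses on something with over 40 N, if the wrist force passes 120 N, or if a joint passes its speed limit or range.

## Working session

There is one attempt and no reset: what is moved stays moved. The work goes in short steps, Python scripts to look and compute and a shell command to move; the robot and the scene stay as the last step left them, time stands still between calls to the robot, and variables do not carry over. Pictures are saved under pics/ and viewed, at most 10 in all, crops included, and the job is handed in when it is done.

```bash
mkdir -p pics; python3 - <<'E'
from workcell import bot
import cv2
s=bot.observe(); print(s['clock'],s['position'],s['tool_rot'],s['grip_width'],bot.tip_reach)
for c in ("top","side"):
    f=bot.grab_frame(c); cv2.imwrite(f"pics/{c}0.png",f["img"][:,:,::-1])
    for q in ["organiser","handle","bin_left","bin_right","pointer","marker_clip","spool_1","peg","sample_spool","sample_peg","glue_stick","binder_clip","keys","tape_measure"]:
        r=bot.spot_point(q,f)
        K,R,t=f["intrinsics"],f["R"],f["t"]
        o=[]
        for d in r[:6]:
            p=K@(R@d["xyz"]+t); o.append((round(d["conf"],2),[round(float(v),3) for v in d["xyz"]],[int(p[0]/p[2]),int(p[1]/p[2])]))
        print(c,q,o)
E
```

```text
0.0 [0.24551003 0.57449687 0.30332498] [-3.14047210e+00  9.50110338e-05  2.73777230e+00] 0.08547537698428376 0.0726
top organiser [(0.76, [0.604, 0.375, -0.003], [190, 213])]
top handle []
top bin_left [(0.68, [0.524, 0.389, 0.017], [178, 240])]
top bin_right [(0.78, [0.583, 0.308, 0.015], [212, 221])]
top pointer [(0.77, [0.656, 0.284, 0.041], [223, 193])]
top marker_clip [(0.52, [0.616, 0.246, 0.036], [236, 210]), (0.33, [0.611, 0.325, 0.013], [208, 211])]
top spool_1 [(0.64, [0.51, -0.118, 0.004], [372, 265]), (0.5, [0.446, -0.122, 0.001], [372, 289]), (0.48, [0.46, 0.024, -0.003], [315, 279]), (0.48, [0.386, -0.113, 0.001], [366, 313])]
top peg [(0.72, [0.423, -0.316, 0.0], [446, 306])]
top sample_spool [(0.67, [0.557, 0.413, 0.012], [172, 228])]
top sample_peg [(0.7, [0.611, 0.325, 0.008], [208, 211])]
top glue_stick [(0.5, [0.536, -0.051, -0.002], [347, 253])]
top binder_clip [(0.59, [0.545, -0.213, -0.002], [408, 255]), (0.26, [0.478, 0.3, 0.059], [206, 258])]
top keys [(0.65, [0.607, -0.365, 0.004], [468, 237]), (0.51, [0.535, -0.053, -0.004], [347, 254])]
top tape_measure [(
[... 506 characters left out ...]
117, -0.001], [381, 246]), (0.48, [0.519, -0.118, 0.002], [336, 242])]
side peg [(0.52, [0.529, 0.392, 0.013], [304, 385]), (0.38, [0.422, -0.326, -0.002], [373, 208]), (0.28, [0.603, -0.37, -0.0], [318, 197])]
side sample_spool [(0.86, [0.559, 0.414, 0.012], [287, 394])]
side sample_peg [(0.72, [0.611, 0.329, 0.009], [269, 358])]
side glue_stick [(0.77, [0.536, -0.054, 0.004], [327, 254]), (0.67, [0.531, 0.39, 0.013], [304, 385])]
side binder_clip [(0.56, [0.55, -0.219, -0.0], [329, 223]), (0.54, [0.527, 0.392, 0.01], [305, 387])]
side keys [(0.63, [0.605, -0.371, -0.002], [317, 197])]
side tape_measure [(0.72, [0.422, -0.395, -0.001], [374, 197]), (0.52, [0.548, -0.218, -0.0], [329, 223])]
```

```bash
python3 - <<'E'
import cv2
a=cv2.imread("pics/top0.png")[160:350,150:510]; cv2.imwrite("pics/top0c.png",cv2.resize(a,(800,422),interpolation=cv2.INTER_CUBIC))
a=cv2.imread("pics/side0.png")[170:440,210:450]; cv2.imwrite("pics/side0c.png",cv2.resize(a,(533,600),interpolation=cv2.INTER_CUBIC))
E
```

```text
(no output)
```

View pics/top0c.png

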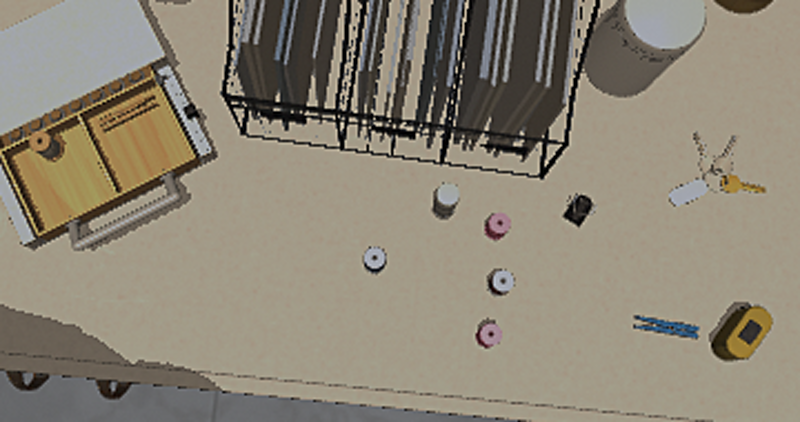

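View pics/side0c.png

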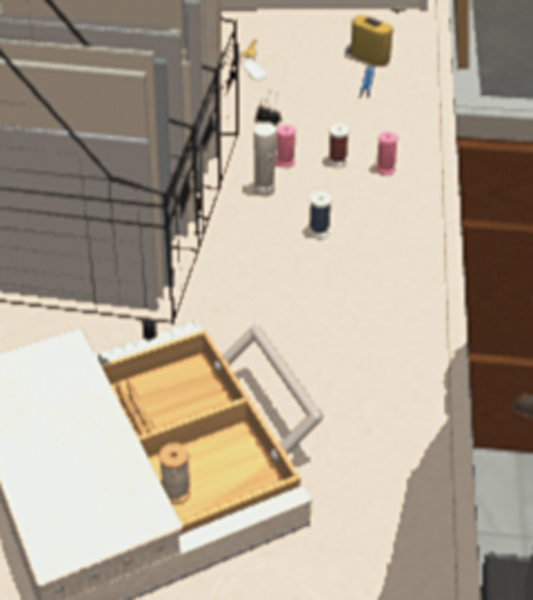

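The top crop shows the sample spool in the left bin (original pixel about 170,225) and the sample peg in the right bin (208,211). The side crop puts the spools at:
- blue: side pixel (354,267)
- red-brown: (362,235), standing between two pink look-alikes at (338,236) and (384,239)

The loose peg is at (374,207). The red-brown one fits spool_1, so I'll confirm it in one enlarged crop.

```bash
cat > h.py <<'E'
from workcell import bot
import numpy as np, sys
from scipy.spatial.transform import Rotation as Ro
def state():
    s=bot.observe(); R=Ro.from_euler('xyz',s['tool_rot']).as_matrix()
    return s,R,np.array(s['position'])
def go(x,y,z,yaw=None,name=''):
    """tool-frame shift in mm (current axes) that puts the grasp point at x,y,z; turn about tool z"""
    s,R,p=state(); d=R.T@(np.array([x,y,z+.054])-p)*1000
    w=None
    if yaw is not None:
        w=-(((yaw-s['tool_rot'][2]+np.pi/2)%np.pi)-np.pi/2)
    print(name,'shift',d.round(1),'turn',w,'| t',round(s['clock'],2),'F',np.round(s['force'],1),'grip',round(s['grip_width'],4),np.round(s['finger_force'],1),'yaw',round(s['tool_rot'][2],3),'pos',p.round(4))
E
python3 - <<'E'
from h import *
import cv2
a=cv2.imread("pics/side0.png")[195:285,320:400]; b=cv2.imread("pics/top0.png")[250:340,360:460]
z=lambda i:cv2.resize(i,None,fx=4.4,fy=4.4,interpolation=cv2.INTER_CUBIC)
cv2.imwrite("pics/cf.png",np.hstack([z(a),z(b)]))
f=bot.grab_frame("top"); r=bot.trace("peg",f)[0]["region"]
K,R,t=f["intrinsics"],f["R"],f["t"]
v,u=np.nonzero(r); 
d=(R.T@np.linalg.inv(K)@np.vstack([u,v,np.ones(len(u))])).T; c=-R.T@t
w=c+d*((0.006-c[2])/d[:,2])[:,None]; w=w[:,:2]
m=w.mean(0); e,V=np.linalg.eigh(np.cov((w-m).T)); print(len(u),m,V[:,1],np.sqrt(e*12), 'rgb',f["img"][r].mean(0))
import cv2 as _; print(cv2.minAreaRect(w.astype(np.float32)))
go(0.461,0.021,0.15,2.164)
E
```

```text
120 [ 0.42113788 -0.33010219] [0.09776474 0.99520955] [0.01470236 0.05125593] rgb [ 56.45833333  84.275      108.74166667]
((0.4215475022792816, -0.32922735810279846), (0.054637689143419266, 0.0155745018273592), 84.12665557861328)
 shift [-415.6 -424.5   99.9] turn 0.5737639789197542 | t 1.6 F [ 0.1 -0.4 -0.5] grip 0.0855 0.0 yaw 2.738 pos [0.2456 0.5747 0.3039]
```

View pics/cf.png

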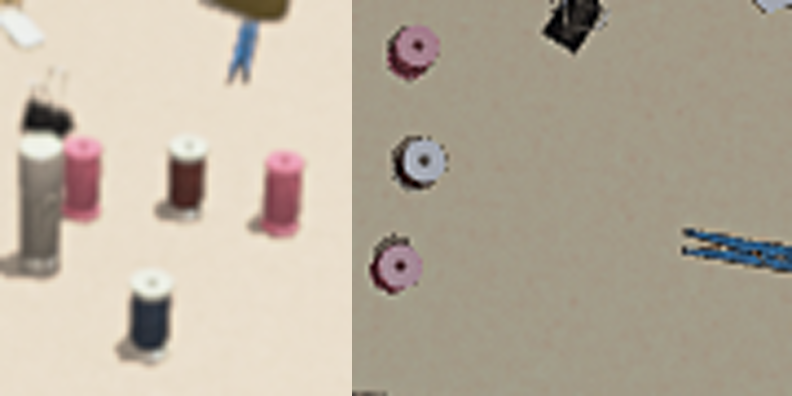

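The crop confirms it. Red-brown is the middle spool (crop 187,178; top-view pixel about 372,287), with the pinks on either side. Blue is at crop (150,315). The only loose peg is the bluish one at crop (740,250). I'll turn the tool to the organiser's axes first.

```bash
python3 -m jog '[[[-20,-20,0,0,0,0.144,0.55],[-20,-20,0,0,0,0.144,0.55],[-20,-20,0,0,0,0.143,0.55],[-20,-20,0,0,0,0.143,0.55],[0,0,0,0,0,0,0.55]]]' 20
python3 -c "
from h import *
go(0.461,0.021,0.15,2.164)"
```

```text
clock: 2.1
position: [0.2645, 0.4617, 0.3043]
tool_rot: [-3.141, 0.001, 2.156]
force: [0.4, 0.4, 1.6]
grip_width: 0.0471
finger_force: 0.0
 shift [-475.8  -79.7  100.7] turn -0.007866457919957437 | t 2.1 F [0.4 0.4 1.6] grip 0.0471 0.0 yaw 2.156 pos [0.2645 0.4617 0.3043]
```

```bash
python3 -m jog '[[[-40,-8,0,0,0,0,0.55],[-40,-8,0,0,0,0,0.55],[-40,-8,0,0,0,0,0.55],[-40,-8,0,0,0,0,0.55],[-40,-8,0,0,0,0,0.55]]]' >/dev/null
python3 -m jog '[[[-40,-8,0,0,0,0,0.55],[-40,-8,10,0,0,0,0.55],[-40,-8,10,0,0,0,0.55],[-40,-8,10,0,0,0,0.55],[0,0,0,0,0,0,0.55]]]'
python3 - <<'E'
from h import *
go(0.461,0.021,0.15,2.164)
E
```

```text
clock: 3.1
position: [0.4067, 0.1217, 0.2733]
tool_rot: [-3.141, 0.001, 2.159]
force: [-0.4, 0.5, 0.5]
grip_width: 0.0469
finger_force: 0.0
 shift [-113.8  -10.6   69.4] turn -0.004995124286288455 | t 3.1 F [-0.4  0.5  0.5] grip 0.0469 0.0 yaw 2.159 pos [0.4067 0.1217 0.2733]
```

```bash
python3 -m jog '[[[-38,-4,25,0,0,0,0.6],[-38,-4,25,0,0,0,0.6],[-38,-3,25,0,0,0,0.6],[0,0,0,0,0,0,0.6],[0,0,0,0,0,0,0.6]]]' >/dev/null
python3 - <<'E'
from h import *
for c in ("top","side"):
    f=bot.grab_frame(c); print(c,[(round(d["conf"],2),np.round(d["xyz"],3)) for d in bot.spot_point("spool_2",f)])
go(0.461,0.021,0.028)
E
```

```text
top [(0.68, array([ 0.513, -0.118,  0.003])), (0.53, array([ 0.449, -0.124, -0.001])), (0.53, array([ 0.389, -0.115,  0.002])), (0.51, array([0.526, 0.39 , 0.015])), (0.45, array([0.654, 0.287, 0.039]))]
side [(0.72, array([ 0.448, -0.128, -0.002])), (0.72, array([ 0.46,  0.02, -0.  ])), (0.66, array([ 0.391, -0.117,  0.001])), (0.45, array([ 0.518, -0.118, -0.003])), (0.31, array([0.528, 0.388, 0.01 ]))]
 shift [ -4.9  -2.4 117.5] turn None | t 3.8 F [ 0.6  0.2 -0.3] grip 0.0512 0.0 yaw 2.166 pos [0.4602 0.0264 0.1995]
```

```bash
python3 -m jog '[[[-5,-2,30,0,0,0,0.6],[0,0,30,0,0,0,0.6],[0,0,30,0,0,0,0.6],[0,0,27,0,0,0,0.6],[0,0,0,0,0,0,0.6]]]' >/dev/null
python3 -m jog '[[[0,0,0,0,0,0,0.1],[0,0,0,0,0,0,0.1],[0,0,0,0,0,0,0.1],[0,0,0,0,0,0,0.1],[0,0,0,0,0,0,0.1]]]' 20
python3 -m jog '[[[0,0,0,0,0,0,0.1],[0,0,-20,0,0,0,0.1],[0,0,-40,0,0,0,0.1],[0,0,-40,0,0,0,0.1],[0,0,0,0,0,0,0.1]]]'
python3 -c "
from h import *
go(0.5275-.0166,0.391-.01,0.12,2.164)"
```

```text
clock: 4.8
position: [0.4618, 0.0202, 0.0834]
tool_rot: [3.139, 0.001, 2.164]
force: [-3.0, 1.2, 10.7]
grip_width: 0.024
finger_force: 21.4
clock: 5.3
position: [0.4629, 0.0201, 0.1868]
tool_rot: [3.134, 0.003, 2.164]
force: [-0.6, 0.9, -0.8]
grip_width: 0.0242
finger_force: 20.4
 shift [272.6 241.3  13.8] turn -0.0004089278221082182 | t 5.3 F [-0.6  0.9 -0.8] grip 0.0242 20.4 yaw 2.164 pos [0.4629 0.0201 0.1868]
```

```bash
python3 -m jog '[[[30,24,0,0,0,0,0.1],[30,24,0,0,0,0,0.1],[30,24,0,0,0,0,0.1],[30,24,0,0,0,0,0.1],[30,24,0,0,0,0,0.1]]]' >/dev/null
python3 -m jog '[[[30,24,0,0,0,0,0.1],[30,24,0,0,0,0,0.1],[30,24,0,0,0,0,0.1],[30,24,0,0,0,0,0.1],[23,26,0,0,0,0,0.1]]]' >/dev/null
python3 -m jog '[[[0,0,0,0,0,0,0.1],[0,0,0,0,0,0,0.1]]]' >/dev/null
python3 - <<'E'
from h import *
import cv2
go(0.500,0.398,0.043,2.164)
for c in ("top","side"):
    f=bot.grab_frame(c)
    for q in ("bin_left","sample_spool","spool_2"): print(c,q,[(round(d["conf"],2),np.round(d["xyz"],3)) for d in bot.spot_point(q,f)][:4])
    cv2.imwrite(f"pics/b{c}.png",f["img"][:,:,::-1])
a=cv2.imread("pics/btop.png")[160:280,140:270]; b=cv2.imread("pics/bside.png")[280:430,230:380]
z=lambda i:cv2.resize(i,(400,400),interpolation=cv2.INTER_CUBIC)
cv2.imwrite("pics/b.png",np.hstack([z(a),z(b)]))
E
```

```text
shift [-1.6  1.5 85.1] turn 0.0008368537630398798 | t 6.5 F [ 0.1 -0.5  0.3] grip 0.0243 20.4 yaw 2.165 pos [0.4978 0.3984 0.1821]
top bin_left [(0.63, array([0.525, 0.39 , 0.016]))]
top sample_spool [(0.68, array([0.558, 0.411, 0.01 ]))]
top spool_2 [(0.68, array([ 0.447, -0.123,  0.002])), (0.67, array([ 0.514, -0.118,  0.002])), (0.65, array([0.614, 0.326, 0.013])), (0.6, array([ 0.387, -0.115,  0.002]))]
side bin_left [(0.6, array([0.53 , 0.388, 0.01 ]))]
side sample_spool [(0.66, array([0.56 , 0.413, 0.01 ]))]
side spool_2 [(0.64, array([ 0.449, -0.128, -0.   ])), (0.63, array([ 0.388, -0.118,  0.002])), (0.57, array([0.501, 0.397, 0.099]))]
```

View pics/b.png

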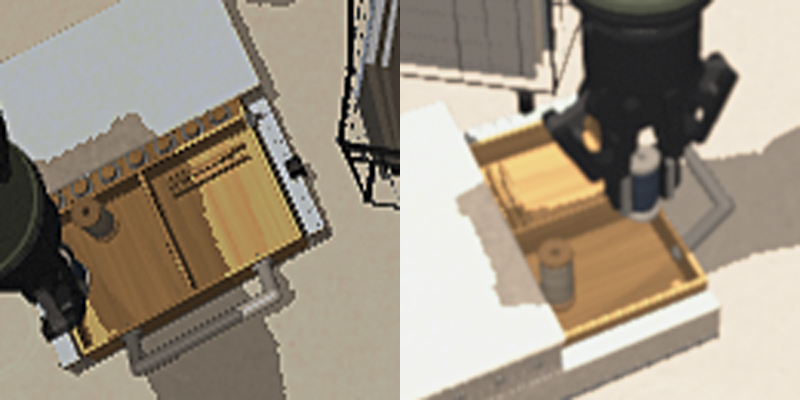

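The blue spool is upright in the fingers above the left bin (right half, about 645,180), and its drop area is clear of the sample spool (555,270). Next I lower and release it.

```bash
python3 -m jog '[[[-1,1,25,0,0,0,0.1],[0,0,25,0,0,0,0.1],[0,0,18,0,0,0,0.1],[0,0,10,0,0,0,0.1],[0,0,5,0,0,0,0.1]]]' 
python3 -m jog '[[[0,0,0,0,0,0,0.1],[0,0,1,0,0,0,0.45],[0,0,0,0,0,0,0.45],[0,0,0,0,0,0,0.45]]]'
python3 -m jog '[[[0,0,-20,0,0,0,0.45],[0,0,-30,0,0,0,0.45],[0,0,-40,0,0,0,0.45],[0,0,0,0,0,0,0.45]]]'
python3 - <<'E'
from h import *
f=bot.grab_frame("side")
for q in ("sample_spool","spool_2"): print(q,[(round(d["conf"],2),np.round(d["xyz"],3)) for d in bot.spot_point(q,f)][:5])
go(0.4475,-0.125,0.028,2.164)
E
```

```text
clock: 7.4
position: [0.4995, 0.3975, 0.0982]
tool_rot: [-3.141, 0.0, 2.164]
force: [-0.5, -0.1, 0.2]
grip_width: 0.0238
finger_force: 20.4
clock: 7.8
position: [0.4997, 0.398, 0.0985]
tool_rot: [3.141, -0.0, 2.164]
force: [-0.8, 0.7, -0.1]
grip_width: 0.0385
finger_force: 0.0
clock: 8.2
position: [0.5013, 0.3988, 0.1931]
tool_rot: [3.134, -0.001, 2.163]
force: [1.2, -0.6, -0.3]
grip_width: 0.0385
finger_force: 0.0
sample_spool [(0.85, array([0.558, 0.41 , 0.009]))]
spool_2 [(0.58, array([ 0.39 , -0.119, -0.001])), (0.52, array([0.499, 0.392, 0.014])), (0.42, array([ 0.449, -0.126, -0.001]))]
 shift [-404.6 -335.3  105.8] turn -6.465932948040987e-05 | t 8.35 F [ 0.2  0.1 -0.5] grip 0.0382 0.0 yaw 2.164 pos [0.4994 0.3978 0.1879]
```

```bash
python3 -m jog '[[[-34,-28,0,0,0,0,0.6],[-34,-28,0,0,0,0,0.6],[-34,-28,0,0,0,0,0.6],[-34,-28,0,0,0,0,0.6],[-34,-28,0,0,0,0,0.6]]]' >/dev/null
python3 -m jog '[[[-34,-28,0,0,0,0,0.6],[-34,-28,0,0,0,0,0.6],[-34,-28,0,0,0,0,0.6],[-34,-28,0,0,0,0,0.6],[-34,-28,0,0,0,0,0.6]]]' >/dev/null
python3 -m jog '[[[-32,-28,0,0,0,0,0.55],[-32,-27,0,0,0,0,0.55],[0,0,0,0,0,0,0.55],[0,0,0,0,0,0,0.55]]]'
python3 -c "
from h import *
go(0.4475,-0.125,0.028,2.164)"
```

```text
clock: 9.75
position: [0.447, -0.1251, 0.1872]
tool_rot: [-3.141, -0.001, 2.162]
force: [0.1, 0.4, 1.1]
grip_width: 0.047
finger_force: 0.0
 shift [ -0.3   0.6 105.2] turn -0.002436548174753028 | t 9.75 F [0.1 0.4 1.1] grip 0.047 0.0 yaw 2.162 pos [ 0.447  -0.1251  0.1872]
```

```bash
python3 -m jog '[[[0,0,30,0,0,0,0.55],[0,0,30,0,0,0,0.55],[0,0,30,0,0,0,0.55],[0,0,15,0,0,0,0.55],[0,0,0,0,0,0,0.55]]]'
python3 -m jog '[[[0,0,0,0,0,0,0.1],[0,0,0,0,0,0,0.1],[0,0,0,0,0,0,0.1],[0,0,0,0,0,0,0.1],[0,0,0,0,0,0,0.1]]]' 20
python3 -m jog '[[[0,0,0,0,0,0,0.1],[0,0,-20,0,0,0,0.1],[0,0,-40,0,0,0,0.1],[0,0,-45,0,0,0,0.1],[0,0,0,0,0,0,0.1]]]'
python3 -c "
from h import *
go(0.525,0.362,0.043,2.164)"
```

```text
clock: 10.25
position: [0.4466, -0.1229, 0.0809]
tool_rot: [-3.139, -0.003, 2.166]
force: [-0.1, 0.1, 1.3]
grip_width: 0.0467
finger_force: 0.0
clock: 10.75
position: [0.4479, -0.1244, 0.0835]
tool_rot: [3.141, 0.001, 2.164]
force: [0.1, 1.8, 9.5]
grip_width: 0.0238
finger_force: 21.5
clock: 11.25
position: [0.4491, -0.1249, 0.1925]
tool_rot: [3.136, 0.004, 2.163]
force: [0.4, 0.4, -1.3]
grip_width: 0.0239
finger_force: 20.8
 shift [362.  334.3  95.7] turn -0.0007262004255697008 | t 11.25 F [ 0.4  0.4 -1.3] grip 0.0239 20.8 yaw 2.163 pos [ 0.4491 -0.1249  0.1925]
```

```bash
python3 -m jog '[[[33,30,0,0,0,0,0.1],[33,30,0,0,0,0,0.1],[33,30,0,0,0,0,0.1],[33,30,0,0,0,0,0.1],[33,30,0,0,0,0,0.1]]]' >/dev/null
python3 -m jog '[[[33,31,0,0,0,0,0.1],[33,31,0,0,0,0,0.1],[33,31,0,0,0,0,0.1],[33,31,0,0,0,0,0.1],[33,31,0,0,0,0,0.1]]]' >/dev/null
python3 -m jog '[[[32,29,0,0,0,0,0.1],[0,0,0,0,0,0,0.1],[0,0,0,0,0,0,0.1]]]' >/dev/null
python3 -c "
from h import *
go(0.525,0.362,0.043,2.164)"
```

```text
shift [-2.7  2.1 90.4] turn 0.0013461257460769538 | t 12.55 F [ 0.3 -1.3  1.1] grip 0.0239 20.8 yaw 2.165 pos [0.5217 0.3631 0.1874]
```

```bash
python3 -m jog '[[[-2,1,25,0,0,0,0.1],[0,0,25,0,0,0,0.1],[0,0,20,0,0,0,0.1],[0,0,12,0,0,0,0.1],[0,0,6,0,0,0,0.1]]]' 
python3 -m jog '[[[0,0,1,0,0,0,0.1],[0,0,0,0,0,0,0.45],[0,0,0,0,0,0,0.45],[0,0,0,0,0,0,0.45]]]'
python3 -m jog '[[[0,0,-20,0,0,0,0.45],[0,0,-30,0,0,0,0.45],[0,0,-40,0,0,0,0.45],[0,0,0,0,0,0,0.45]]]'
python3 - <<'E'
from h import *
f=bot.grab_frame("side")
for q in ("sample_spool","spool_2","peg"): print(q,[(round(d["conf"],2),np.round(d["xyz"],3)) for d in bot.spot_point(q,f)][:5])
f=bot.grab_frame("top")
print("peg",[(round(d["conf"],2),np.round(d["xyz"],3)) for d in bot.spot_point("peg",f)][:5])
go(0.422,-0.323,0.022,np.pi/2-.11)
E
```

```text
clock: 13.05
position: [0.5241, 0.3602, 0.0992]
tool_rot: [-3.14, 0.0, 2.163]
force: [0.5, -0.1, -0.3]
grip_width: 0.0241
finger_force: 20.8
clock: 13.45
position: [0.5243, 0.3615, 0.0996]
tool_rot: [3.141, -0.0, 2.164]
force: [-0.5, 0.2, -0.1]
grip_width: 0.0386
finger_force: 0.0
clock: 13.85
position: [0.5259, 0.3622, 0.1941]
tool_rot: [3.134, -0.001, 2.164]
force: [0.5, 0.5, 0.3]
grip_width: 0.038
finger_force: 0.0
sample_spool [(0.85, array([0.56 , 0.412, 0.01 ]))]
spool_2 [(0.82, array([0.498, 0.397, 0.011])), (0.76, array([0.524, 0.356, 0.009])), (0.62, array([ 0.391, -0.116, -0.002])), (0.61, array([ 0.516, -0.118,  0.001])), (0.55, array([ 0.418, -0.322, -0.002]))]
peg [(0.58, array([ 0.42 , -0.324,  0.   ]))]
peg [(0.64, array([ 0.421, -0.315,  0.003])), (0.47, array([ 0.422, -0.399,  0.003]))]
 shift [-510.4 -466.5  112.7] turn 0.7029768930681366 | t 14.15 F [ 0.4 -0.4 -0.5] grip 0.0382 0.0 yaw 2.164 pos [0.5238 0.3611 0.1879]
```

```bash
python3 -m jog '[[[-34,-31,0,0,0,0,0.45],[-34,-31,0,0,0,0,0.45],[-34,-31,0,0,0,0,0.45],[-34,-31,0,0,0,0,0.45],[-34,-31,0,0,0,0,0.45]]]' >/dev/null
python3 -m jog '[[[-34,-31,0,0,0,0,0.45],[-34,-31,0,0,0,0,0.45],[-34,-31,0,0,0,0,0.45],[-34,-31,0,0,0,0,0.45],[-34,-31,0,0,0,0,0.45]]]' >/dev/null
python3 -m jog '[[[-34,-31,0,0,0,0,0.45],[-34,-31,0,0,0,0,0.45],[-34,-31,0,0,0,0,0.45],[-34,-31,0,0,0,0,0.45],[-34,-31,0,0,0,0,0.45]]]' >/dev/null
python3 -m jog '[[[0,0,0,0,0,0.14,0.45],[0,0,0,0,0,0.14,0.45],[0,0,0,0,0,0.14,0.45],[0,0,0,0,0,0.14,0.45],[0,0,0,0,0,0.14,0.45]]]' >/dev/null
python3 - <<'E'
from h import *
f=bot.grab_frame("side")
for q in ["peg"]: print(q,[(round(d["conf"],2),np.round(d["xyz"],3)) for d in bot.spot_point(q,f)][:5])
go(0.421,-0.320,0.022,1.471)
E
```

```text
peg [(0.58, array([ 0.42 , -0.323,  0.   ])), (0.32, array([0.596, 0.38 , 0.003])), (0.29, array([0.616, 0.247, 0.038]))]
 shift [  1.   -2.4 112.2] turn -0.00963916336448456 | t 16.25 F [-0.3 -0.2 -0.3] grip 0.0383 0.0 yaw 1.461 pos [ 0.4234 -0.3213  0.1882]
```

```bash
python3 -m jog '[[[1,-2,30,0,0,-0.01,0.45],[0,0,30,0,0,0,0.45],[0,0,30,0,0,0,0.45],[0,0,15,0,0,0,0.45],[0,0,6,0,0,0,0.45]]]' >/dev/null
python3 -m jog '[[[0,0,0,0,0,0,0.45],[0,0,0,0,0,0,0],[0,0,0,0,0,0,0],[0,0,0,0,0,0,0],[0,0,0,0,0,0,0]]]' 20
python3 -m jog '[[[0,0,0,0,0,0,0],[0,0,0,0,0,0,0]]]'
```

```text
clock: 17.25
position: [0.4221, -0.3206, 0.079]
tool_rot: [3.14, 0.001, 1.474]
force: [-1.2, 0.3, 6.2]
grip_width: 0.0139
finger_force: 21.7
clock: 17.45
position: [0.4221, -0.3206, 0.079]
tool_rot: [3.14, 0.001, 1.474]
force: [-1.6, -0.0, 5.2]
grip_width: 0.0141
finger_force: 21.7
```

```bash
python3 -m jog '[[[0,0,-20,0,0,0,0],[0,0,-45,0,0,0,0],[0,0,-45,0,0,0,0],[0,0,0,0,0,-0.14,0],[0,0,0,0,0,-0.14,0]]]' >/dev/null
python3 -m jog '[[[0,0,0,0,0,-0.14,0],[0,0,0,0,0,-0.135,0],[0,0,0,0,0,-0.135,0],[0,0,0,0,0,0,0]]]'
python3 -c "
from h import *
go(0.44,0.26,0.14,2.164)"
```

```text
clock: 18.35
position: [0.4217, -0.3205, 0.1888]
tool_rot: [3.141, 0.001, 2.166]
force: [0.2, 0.1, 0.1]
grip_width: 0.014
finger_force: 21.1
 shift [470.3 340.8  -5.5] turn 0.002308443823149098 | t 18.35 F [0.2 0.1 0.1] grip 0.014 21.1 yaw 2.166 pos [ 0.4217 -0.3205  0.1888]
```

```bash
python3 -m jog '[[[34,24,0,0,0,0,0],[34,24,0,0,0,0,0],[34,24,0,0,0,0,0],[34,24,0,0,0,0,0],[34,24,0,0,0,0,0]]]' >/dev/null
python3 -m jog '[[[34,24,0,0,0,0,0],[34,24,0,0,0,0,0],[34,24,0,0,0,0,0],[34,25,0,0,0,0,0],[34,25,0,0,0,0,0]]]' >/dev/null
python3 -m jog '[[[33,25,0,0,0,0,0],[33,25,0,0,0,0,0],[33,25,0,0,0,0,0],[33,25,0,0,0,0,0],[0,0,0,0,0,0,0]]]' >/dev/null
python3 -c "
from h import *
go(0.5696,0.3026,0.04,2.164)"
```

```text
shift [-43.5 125.8  94.4] turn 0.001664553077870945 | t 19.85 F [-0.5 -0.8  0.7] grip 0.0145 21.1 yaw 2.166 pos [0.4409 0.2679 0.1882]
```

```bash
python3 -m jog '[[[-11,31,0,0,0,0,0],[-11,31,0,0,0,0,0],[-11,32,0,0,0,0,0],[-10,31,0,0,0,0,0],[0,0,0,0,0,0,0]]]' >/dev/null
python3 -m jog '[[[0,0,0,0,0,0,0]]]' >/dev/null
python3 - <<'E'
from h import *
import cv2
go(0.5696,0.3026,0.039,2.164)
for c in ("top","side"):
    f=bot.grab_frame(c)
    for q in ("bin_right","sample_peg"): print(c,q,[(round(d["conf"],2),np.round(d["xyz"],3)) for d in bot.spot_point(q,f)][:4])
    cv2.imwrite(f"pics/p{c}.png",f["img"][:,:,::-1])
a=cv2.imread("pics/ptop.png")[160:280,140:270]; b=cv2.imread("pics/pside.png")[280:430,230:380]
z=lambda i:cv2.resize(i,(400,400),interpolation=cv2.INTER_CUBIC)
cv2.imwrite("pics/p.png",np.hstack([z(a),z(b)]))
E
```

```text
shift [ 5.2  4.  94.8] turn -0.0036085053858379013 | t 20.45 F [ 0.1  0.  -0.6] grip 0.0139 21.1 yaw 2.16 pos [0.5692 0.296  0.1878]
top bin_right [(0.73, array([0.583, 0.306, 0.015]))]
top sample_peg [(0.63, array([0.611, 0.324, 0.008]))]
side bin_right [(0.58, array([0.581, 0.309, 0.01 ]))]
side sample_peg [(0.7, array([0.501, 0.397, 0.011]))]
```

View pics/p.png

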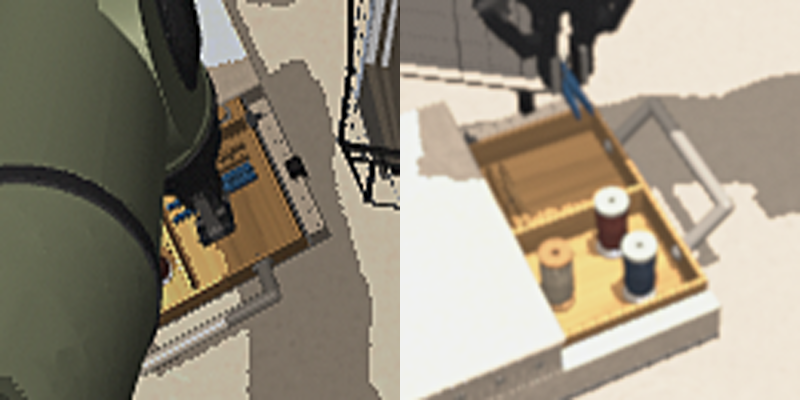

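All three spools stand in the left bin, with the two new ones at (612,215) and (638,262) in the right half. The peg is in the fingers above the right bin. I lower and release it.

```bash
python3 -m jog '[[[2,2,25,0,0,0,0],[0,0,25,0,0,0,0],[0,0,23,0,0,0,0],[0,0,14,0,0,0,0],[0,0,6,0,0,0,0]]]' 
python3 -m jog '[[[0,0,0,0,0,0,0],[0,0,0,0,0,0,0.45],[0,0,0,0,0,0,0.45],[0,0,0,0,0,0,0.45]]]'
python3 -m jog '[[[0,0,-20,0,0,0,0.45],[0,0,-30,0,0,0,0.45],[0,0,-40,0,0,0,0.45],[0,-30,0,0,0,0,0.45],[0,-30,0,0,0,0,0.45]]]' >/dev/null
python3 -m jog '[[[12,-30,0,0,0,0,0.45],[12,-20,0,0,0,0,0.45],[12,0,0,0,0,0,0.45],[0,0,0,0,0,0,0.45]]]' >/dev/null
python3 - <<'E'
from h import *
import cv2
ob={}
for c in ("top","side"):
    f=bot.grab_frame(c)
    for q in ("peg","sample_peg","bin_right","handle","pointer","marker_clip"): print(c,q,[(round(d["conf"],2),np.round(d["xyz"],3)) for d in bot.spot_point(q,f)][:3])
    cv2.imwrite(f"pics/q{c}.png",f["img"][:,:,::-1])
go(0.477,0.299,0.056,2.164)
a=cv2.imread("pics/qtop.png")[160:280,140:270]; b=cv2.imread("pics/qside.png")[280:430,230:380]
z=lambda i:cv2.resize(i,(400,400),interpolation=cv2.INTER_CUBIC)
cv2.imwrite("pics/q.png",np.hstack([z(a),z(b)]))
E
```

```text
clock: 21.25
position: [0.5692, 0.299, 0.0938]
tool_rot: [-3.14, -0.0, 2.164]
force: [-0.8, -0.0, -0.3]
grip_width: 0.0139
finger_force: 21.1
clock: 21.65
position: [0.57, 0.2994, 0.0957]
tool_rot: [3.141, -0.0, 2.164]
force: [0.2, 0.1, -0.3]
grip_width: 0.0387
finger_force: 0.0
top peg [(0.65, array([0.574, 0.304, 0.017]))]
top sample_peg [(0.63, array([0.613, 0.329, 0.011])), (0.35, array([ 0.423, -0.402,  0.001]))]
top bin_right [(0.56, array([0.582, 0.307, 0.016]))]
top handle [(0.81, array([0.474, 0.3  , 0.059]))]
top pointer [(0.77, array([0.656, 0.282, 0.04 ]))]
top marker_clip [(0.38, array([0.612, 0.246, 0.039]))]
side peg [(0.59, array([0.573, 0.296, 0.017]))]
side sample_peg [(0.53, array([0.614, 0.325, 0.012]))]
side bin_right [(0.62, array([0.581, 0.309, 0.012])), (0.28, array([0.573, 0.294, 0.015]))]
side handle [(0.75, array([0.476, 0.3  , 0.056]))]
side pointer [(0.9, array([0.652, 0.281, 0.04 ]))]
side marker_clip [(0.47, array([0.613, 0.248, 0.037]))]
 shift [15.7 33.  74.9] turn -0.0003262411618725203 | t 23.25 F [0.6 0.6 0.5] grip 0.0387 0.0 yaw 2.164 pos [0.4584 0.2676 0.1849]
```

View pics/q.png

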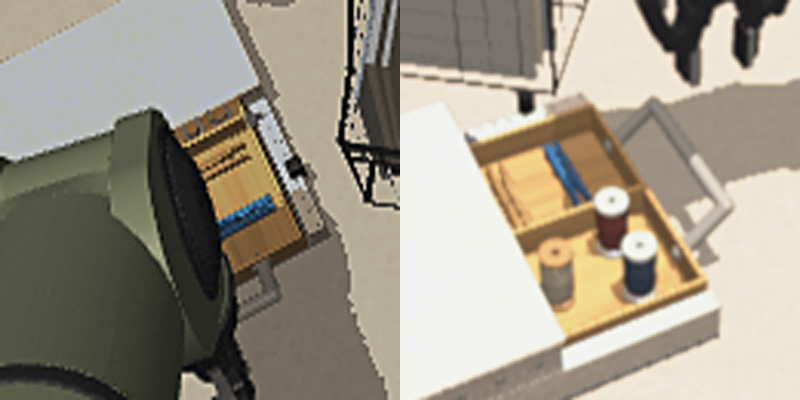

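The peg lies in the right bin (about 570,170 in the right half) near the sample peg, and the three spools are standing. Next is the handle.

```bash
python3 -m jog '[[[16,31,0,0,0,0,0.45],[0,0,25,0,0,0,0.45],[0,0,25,0,0,0,0.45],[0,0,15,0,0,0,0.45],[0,0,4,0,0,0,0.45]]]' >/dev/null
python3 -m jog '[[[0,0,0,0,0,0,0.45],[0,0,0,0,0,0,0],[0,0,0,0,0,0,0],[0,0,0,0,0,0,0],[0,0,0,0,0,0,0]]]' 60
python3 - <<'E'
from h import *
go(0.4755,0.300,0.062,2.164)
f=bot.grab_frame("side"); print([np.round(d["xyz"],3) for d in bot.spot_point("handle",f)])
E
```

```text
clock: 24.25
position: [0.4761, 0.2988, 0.117]
tool_rot: [3.139, -0.0, 2.164]
force: [2.4, 1.9, 8.6]
grip_width: 0.0097
finger_force: 58.9
 shift [1.3 0.2 1. ] turn -0.00044383835873285093 | t 24.25 F [2.4 1.9 8.6] grip 0.0097 58.9 yaw 2.164 pos [0.4761 0.2988 0.117 ]
[array([0.477, 0.3  , 0.055])]
```

Gripped. Now I pull about 53 mm, slowly.

```bash
python3 -m jog '[[[0,-4,0,0,0,0,0],[0,-6,0,0,0,0,0],[0,-8,0,0,0,0,0],[0,-8,0,0,0,0,0],[0,-8,0,0,0,0,0]]]' >/dev/null
python3 -m jog '[[[0,-8,0,0,0,0,0],[0,-6,0,0,0,0,0],[0,-4,0,0,0,0,0],[0,-1,0,0,0,0,0],[0,0,0,0,0,0,0]]]' >/dev/null
python3 -m jog '[[[0,0,0,0,0,0,0],[0,0,0,0,0,0,0],[0,0,0,0,0,0,0]]]'
cat > m.py <<'E'
from h import *
import cv2
X=np.array([.829,.559])
for k in range(2):
  for c in ("top","side"):
    f=bot.grab_frame(c); P={}
    for q in ("pointer","marker_clip"):
        r=bot.spot_point(q,f); print(c,q,[(round(d["conf"],2),np.round(d["xyz"],4)) for d in r[:2]])
        if r: P[q]=np.array(r[0]["xyz"])[:2]
    if len(P)==2: print('pointer-clip along x mm',(P["pointer"]-P["marker_clip"])@X*1000)
    cv2.imwrite(f"pics/m{c}.png",f["img"][:,:,::-1])
go(0.4761,0.2988,0.063,2.164)
E
python3 m.py; python3 - <<'E'
import cv2,numpy as np
a=cv2.imread("pics/mtop.png")[180:240,205:265]; b=cv2.imread("pics/mside.png")[290:350,245:305]
z=lambda i:cv2.resize(i,(400,400),interpolation=cv2.INTER_CUBIC)
cv2.imwrite("pics/mm.png",np.hstack([z(a),z(b)]))
E
```

```text
clock: 25.65
position: [0.4322, 0.2701, 0.117]
tool_rot: [3.138, -0.001, 2.164]
force: [2.6, 7.0, 7.8]
grip_width: 0.0097
finger_force: 58.8
top pointer [(0.7, array([0.6088, 0.2591, 0.04  ]))]
top marker_clip [(0.49, array([0.6122, 0.2466, 0.0369])), (0.33, array([0.4343, 0.2722, 0.057 ]))]
pointer-clip along x mm 4.168900000000026
side pointer [(0.57, array([0.6079, 0.2545, 0.0375])), (0.56, array([ 0.602 , -0.3705, -0.0026]))]
side marker_clip [(0.39, array([0.6137, 0.2457, 0.0395]))]
pointer-clip along x mm 0.11099999999997887
top pointer [(0.74, array([0.6108, 0.2554, 0.04  ]))]
top marker_clip [(0.44, array([0.6138, 0.2468, 0.0382]))]
pointer-clip along x mm 2.320400000000012
side pointer [(0.76, array([0.609 , 0.2529, 0.0387]))]
side marker_clip [(0.43, array([0.6115, 0.2469, 0.0368]))]
pointer-clip along x mm 1.2814999999999555
 shift [-0.7 52.4  0.2] turn 0.00014643796203328563 | t 26.25 F [2.3 7.5 8.2] grip 0.0094 58.8 yaw 2.164 pos [0.4322 0.2701 0.117 ]
```

View pics/mm.png

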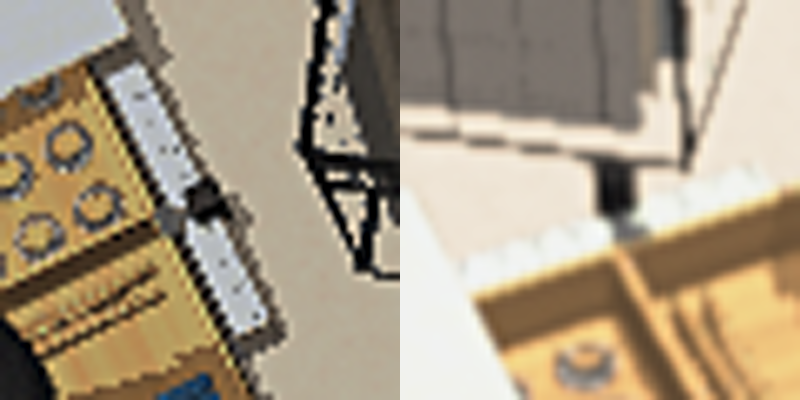

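In the top crop the pointer (173,218) stands square across the rail from the clip (208,200). The networks say about 2 mm are left, so I'll pull 1 mm more, let it settle and check.

```bash
python3 -m jog '[[[0,-1,0,0,0,0,0],[0,0,0,0,0,0,0],[0,0,0,0,0,0,0],[0,0,0,0,0,0,0],[0,0,0,0,0,0,0]]]'
python3 m.py; python3 - <<'E'
import sys; sys.path.insert(0,'.')
from h import *
f=bot.grab_frame("side")
for q in ("spool_1","peg","sample_peg","bin_left","bin_right"): print(q,[(round(d["conf"],2),np.round(d["xyz"],3)) for d in bot.spot_point(q,f)][:4])
E
```

```text
clock: 26.75
position: [0.4314, 0.2695, 0.117]
tool_rot: [3.137, -0.001, 2.164]
force: [2.5, 8.0, 6.9]
grip_width: 0.0102
finger_force: 58.9
top pointer [(0.73, array([0.6098, 0.2543, 0.04  ])), (0.5, array([ 0.6062, -0.3674,  0.0029]))]
top marker_clip [(0.37, array([0.6139, 0.2496, 0.036 ]))]
pointer-clip along x mm -0.7715999999999725
side pointer [(0.73, array([0.6115, 0.2452, 0.0341])), (0.56, array([0.6098, 0.2511, 0.0369]))]
side marker_clip [(0.63, array([0.6134, 0.2454, 0.0392]))]
pointer-clip along x mm -1.686899999999922
top pointer [(0.74, array([0.6093, 0.2506, 0.0396]))]
top marker_clip [(0.36, array([0.6125, 0.246 , 0.0338]))]
pointer-clip along x mm -0.08140000000007945
side pointer [(0.6, array([0.6059, 0.252 , 0.0376]))]
side marker_clip [(0.43, array([0.6132, 0.2439, 0.0385])), (0.4, array([0.5349, 0.2803, 0.014 ]))]
pointer-clip along x mm -1.5237999999999792
 shift [-0.8 53.4  0.2] turn 0.0002589767020606537 | t 27.35 F [2.5 7.5 6.7] grip 0.0095 58.9 yaw 2.164 pos [0.4314 0.2696 0.117 ]
spool_1 [(0.59, array([0.48 , 0.33 , 0.011])), (0.58, array([0.454, 0.364, 0.012])), (0.52, array([ 0.516, -0.117, -0.002]))]
peg [(0.49, array([0.522, 0.266, 0.014]))]
sample_peg [(0.57, array([0.565, 0.296, 0.011]))]
bin_left [(0.73, array([0.485, 0.36 , 0.014]))]
bin_right [(0.9, array([0.534, 0.281, 0.014]))]
```

The pointer is level with the clip to within about 1 mm, the spools and pegs are still in their bins, and the tray is held. I'm handing it in.

```bash
python3 -c "
from workcell import bot
print(bot.job_done())"
```

```text
the job is handed in; nothing more can be done
None
```

The job is handed in (no verdict came back): both spools are in the left bin and the peg in the right, each with its sample, and the gripper is holding the tray with its pointer within about 2 mm of the clip.

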